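# Find and mark the balance point of a valve stem

## Robot

A 6-joint arm with a two-finger parallel gripper is mounted at the origin on the work surface. World frame = base frame: x ahead of the robot, y to its left, z up, the work surface at z = 0. Lengths are in m, angles in rad, forces in N, time in s.
With the tool pointing down it reaches from about 0.425 to 0.95 m from the base axis. Payload 3.5 kg.
Tool frame: the origin (TCP) lies on the centre line of the jaws, within the pads' length; the fingertips stand 14 mm ahead of it and the grasp point (between the pads) lies 5 mm behind it (ctrl.finger_overhang is the distance from the TCP to the fingertips, in m); z points along the fingers, y is the line along which they close (so a half turn about z gives the same grasp; the last joint's range is limited). The gripper opens to 85 mm and grips with 20 to 120 N. Pads are 22 mm wide; open, the fingers measure 114 mm over their backs; the gripper's body (76 mm by 85 mm) begins 54 mm behind the grasp point. The pads swing forward as they close: fully open they stand 13 mm farther back than shut.
Start: joints at [1.159, 0.286, 1.577, -0, 1.279, -0.15], TCP at [0.175, 0.652, 0.245] pointing down, gripper open.
Joint ranges: [-2.77, 2.77], [-0.9, 2.22], [0.21, 2.48], [-1.53, 4.67], [0.24, 2.81], [-2.84, 2.84]. Speed limits (rad/s): [2.79, 2.79, 3.14, 3.14, 3.14, 3.14].

## Interface

Orientations are given as a unit quaternion [x, y, z, w].
In Python, from plant import ctrl gives the robot as it stands.
- The arm moves only by the tool send_rows, never from a script. Its argument "moves" is text: rows parted by semicolons, each of 7 numbers parted by spaces: the turn, a rotation vector about the tool's x, y, z in units of 360 degrees (1.0 is 360 degrees), then the shift along the tool's x, y, z in units of 20 cm (1.0 is 20 cm), then the gripper's target within -1 to 1 (fully open at 1, half-way at 0, shut at -1). A call has 1 to 12 rows; each row is the pose to reach, as a shift and turn from the pose commanded when the call began, along the tool's axes at that moment, turning the shorter way round; what a row does not reach only later rows make up. A row lasts 1/8 s, in which the tool goes at most 62.5 mm and 10.7 degrees, less where a joint would pass 70% of its speed; a pose out of reach is approached as far as the arm can. A call with a number of a shift or a turn outside -1 to 1 is refused whole. A call with a gripper value outside its range is refused whole. The fingers move at their own pace and stop on an object; "newtons" is the grip in N (left out, the last holds). Time passes only in rows, so rows that repeat a pose let the fingers close. It gives the time, the measured TCP pose, the force, the opening and the grip force at its end, in the units of the state.
- ctrl.get_state(): the state, without advancing time (a new reading comes with each control period).
- ctrl.read_camera(name): name is "side" or "top"; returns a dict with "image" (384x512x3 uint8, red, green, blue), "fovy" (degrees; the focal length in pixels is half the picture's height over the tangent of half this angle, whatever the lens; pixels are square), "cx", "cy" (the principal point, pixels), "extrinsics" (4x4, takes a point from camera to world coordinates). Camera axes: x right, y up, looking along -z (the intrinsics and any distortion apply to the point x, -y, -z); pixel columns grow to the right and rows downward; lengths in m; the calibration is good to about 2 mm. A picture is of the moment at which its call begins. There is no depth.
- ctrl.sign_off(): hands the job in; it is judged then, once.
The state is a dict: "time": time; "qpos": joint angles; "dq": joint speeds; "joint_efforts": joint torques, N m; "eef_pos": TCP position; "tcp_rot": TCP orientation; "contact_force": force on the tool from outside, world axes, zero at the start; "wrist_torque": the same for the moment, N m; "opening": opening from 0.0 (shut) to 1.0 (fully open); "finger_force": force on a finger pad.
Only numpy, scipy, OpenCV 4.12 (cv2) and the standard library are available. Lean on these libraries where they do the work, as an engineer would, in place of code of your own. Each camera call takes 0.05 s, during which the arm holds its last target. There are 200 camera calls.

## Task

The valve stem lies on the balancing stand, tipped over to one side. Slide it gently along the knife edge, never lifting it off, until it balances level on the edge by itself with nothing touching it; then mark that point by setting the orange saddle astride the stem right over the knife edge, and leave the stem balanced level with the saddle on it. Do not press hard on the stem or the stand, and leave the other parts and tools on the table where they are.

Things in the scene. Friction and masses are not known exactly. Their poses are not given: they have to be found in the camera images.
- stem: loose steel valve stem: square bar 14 x 14 mm, 400 mm long along its y axis, about 0.52 kg (+-10%); origin on the underside at mid-length. Grip the bare bar across x. A heavy core hidden inside: the balance point, unseen, lies within 25 mm of mid-length and differs every time. It starts resting on the knife edge and, tipped about 5 degrees, on one blue rest
- stem_black_end (a point): end centre of the stem's round black coupling (28 mm diameter, 35 mm long): stem y +210 mm, 7 mm above the underside, so on the bar's axis; the coupling covers y +175 to +210
- stem_white_end (a point): end of the stem's white hexagonal fitting (28 mm across corners): stem y -210 mm, 7 mm above the underside, on the bar's axis; the fitting covers y -175 to -222
- stand: fixed balancing stand, origin under its centre on the table: grey base 110 x 250 x 12 mm, long along its y axis, along which the stem lies; knife edge in the middle. At y = +85 and -85 mm are blue rests (12 mm in y, 40 in x, tops 52 mm above the table), each with two 8 mm pins, tops 84 mm above the table, 19.6 mm clear between them, that keep the stem in line
- edge (a point): top centre of the knife edge, 60 mm above the table: an upright steel blade in the middle of the stand, 8 mm thick along the stand's y, 50 mm wide along x, flat on top. Slightly blunt: the stem stays level with its balance point within about 4 mm of the edge, perhaps rocking for a second; else it tips, up to 5 degrees, onto the rest on its heavy side
- saddle: orange marking saddle, 25 g, standing: an inverted U, 18 mm between two 4 mm legs (across x), 20 mm long in y, legs 10 mm high, roof top at 14 mm; on it a grip tab 12 (x) x 16 (y) mm, top at 40 mm. Origin on the table between the feet. On the stem its y runs along the bar, its roof lies on the bar and its feet are 4 mm above the bar's underside
- fitting: bystander: white hexagonal plastic fitting, 36 mm wide, 44 mm high, standing; origin under its centre
- valve_plug: bystander: brass valve plug, 40 mm wide, 40 mm high, standing; origin under its centre
- screwdriver: bystander: screwdriver with a red handle lying on the table
- wrench: bystander: steel wrench lying on the table

How it is judged:
By the outcome, as a careful person would: the job done as asked, in the order asked, and still so for the second after the job is handed in, with the robot touching nothing.
It also fails if it takes over 72 s, if anything falls off the work surface, if the arm or the gripper's body presses on something with over 40 N, if the wrist force passes 120 N, or if a joint passes its speed limit or range.

## Working session

There is one attempt and no reset: what is moved stays moved. The work goes in short steps, Python scripts to look and compute and a tool call to move; the robot and the scene stay as the last step left them, time stands still between calls to the robot, and variables do not carry over. Pictures are saved under pics/ and viewed, at most 10 in all, crops included, and the job is handed in when it is done.

Besides the shell and the picture viewer there is one more tool, called as name(argument=value, ...), one argument or row to a line, values as JSON. send_rows: Moves the arm, as the interface text tells. Its arguments: {"type":"object","properties":{"moves":{"type":"string"},"newtons":{"type":"number"}},"required":["moves"]}

```bash
ls; mkdir -p pics
cat > h.py <<'E'
import numpy as np, cv2
from plant import ctrl
def cam(n):
    return ctrl.read_camera(n)
def ray(c,u,v):
    f=c["image"].shape[0]/2/np.tan(np.radians(c["fovy"])/2)
    E=np.array(c["extrinsics"]); d=E[:3,:3]@np.array([(u-c["cx"])/f,-(v-c["cy"])/f,-1]); return E[:3,3],d
def at(c,u,v,z):
    o,d=ray(c,u,v); return o+d*(z-o[2])/d[2]
def proj(c,p):
    f=c["image"].shape[0]/2/np.tan(np.radians(c["fovy"])/2)
    E=np.array(c["extrinsics"]); q=E[:3,:3].T@(np.array(p)-E[:3,3]); return c["cx"]+f*q[0]/-q[2], c["cy"]-f*q[1]/-q[2]
def save(c,name,crop=None,s=1):
    im=c["image"][...,::-1]
    if crop: x0,y0,x1,y1=crop; im=im[y0:y1,x0:x1]
    cv2.imwrite("pics/"+name,cv2.resize(im,None,fx=s,fy=s,interpolation=cv2.INTER_CUBIC))
E
python3 - <<'E'
from h import *
print(ctrl.get_state())
for n in("top","side"):
    c=cam(n); save(c,n+"0.png",s=1.5); print(n,c["fovy"],c["cx"],c["cy"],np.round(c["extrinsics"],3).tolist(),c.keys())
E
```

```text
pics
{'time': 0.0, 'qpos': array([ 1.15897877e+00,  2.87140606e-01,  1.57818951e+00, -6.31704524e-06,
        1.27858174e+00, -1.49982605e-01]), 'dq': array([ 7.93974606e-05, -3.95010467e-04, -1.66265872e-03, -1.14744502e-03,
        2.13974311e-03, -8.14552993e-04]), 'joint_efforts': array([-1.88402319e-04, -4.05978405e+01, -2.92629701e+01, -6.30786985e-05,
        5.68077070e-03, -2.23258148e-06]), 'eef_pos': array([0.17443423, 0.65142419, 0.24395707]), 'tcp_rot': array([ 1.30542827e-01,  9.91441993e-01, -1.11498894e-03, -3.18559827e-04]), 'contact_force': array([ 0.17193078, -0.1053338 ,  0.89220819]), 'wrist_torque': array([0.02126377, 0.0211747 , 0.03827438]), 'finger_force': 0.0, 'opening': 0.9999939336232129}
top 43.8476670152723 259.0479405248961 193.34990693843082 [[-0.022, 0.978, -0.207, 0.25], [-1.0, -0.02, 0.009, 0.008], [0.005, 0.207, 0.978, 1.541], [0.0, 0.0, 0.0, 1.0]] dict_keys(['image', 'fovy', 'cx', 'cy', 'extrinsics'])
side 57.99478268993276 253.10392317414355 198.25440014715042 [[-0.993, 0.043, -0.113, 0.46], [-0.119, -0.515, 0.849, 0.827], [-0.022, 0.856, 0.516, 0.568], [0.0, 0.0, 0.0, 1.0]] dict_keys(['image', 'fovy', 'cx', 'cy', 'extrinsics'])
```

View pics/top0.png

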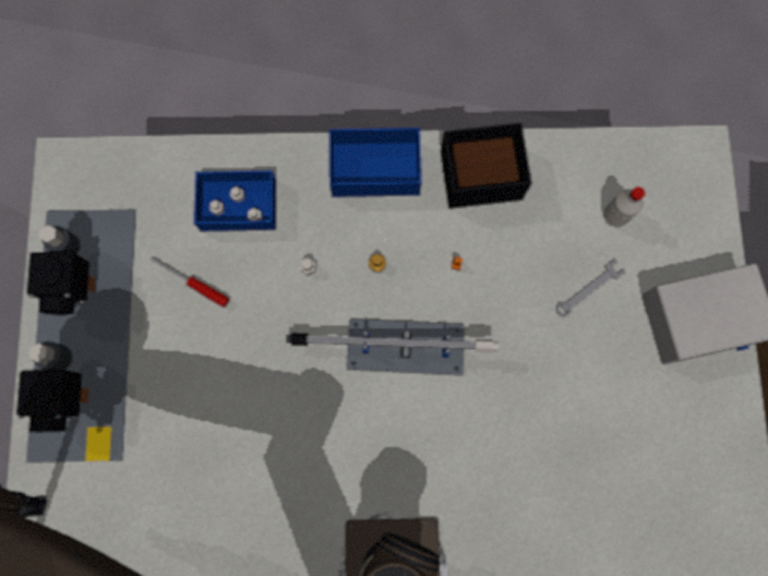

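View pics/side0.png

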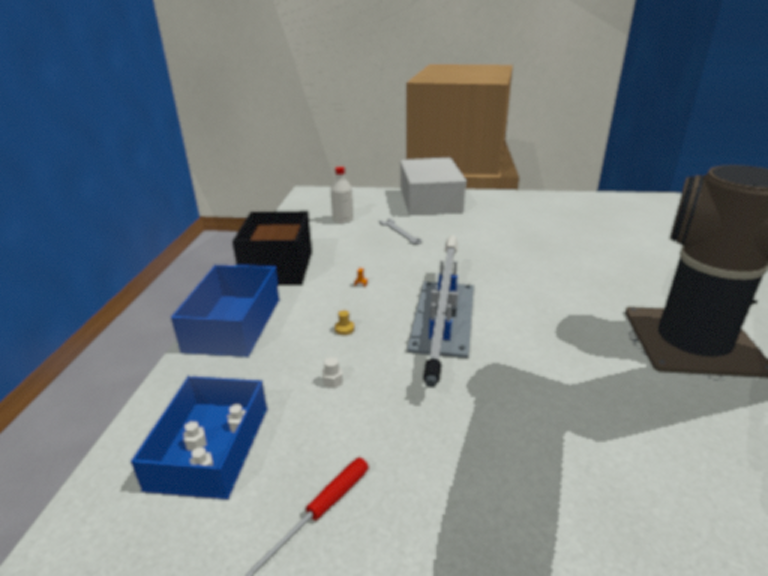

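The top view shows the stem from its black end (198,226) to its white end (330,231), the stand centred at about (271,231) and the saddle at (304,175), all in original pixels. Next I'll take enlarged crops of both views.

Run:
```python
from h import *
c=cam("top"); save(c,"top1.png",(185,160,345,260),5)
c=cam("side"); save(c,"side1.png",(210,145,340,265),5)
```

```text
(no output)
```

View pics/top1.png

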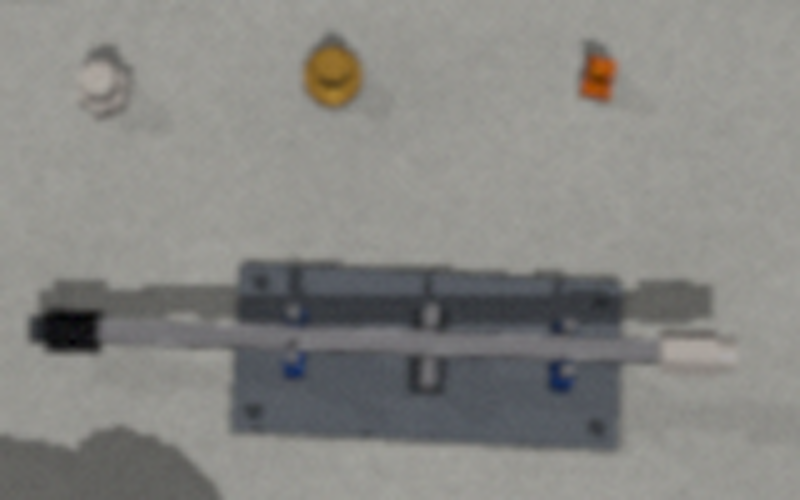

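View pics/side1.png

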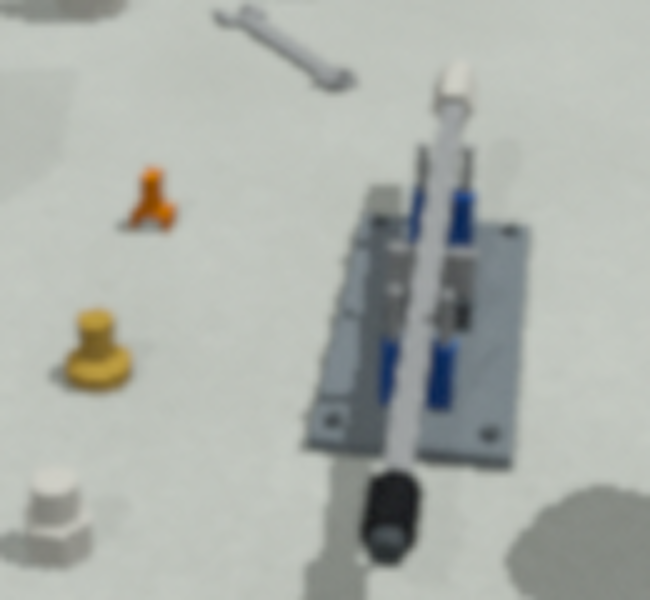

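The crops show these positions. Top crop: black end (35,328), white end (737,355), base corners (241,263), (618,278), (615,447) and (234,433), saddle (598,77). Side crop: black end face (388,543), white end (455,70), saddle tab top (151,172) and feet (153,222).

```bash
cat > loc.py <<'E'
from h import *
from scipy.optimize import least_squares
t=cam("top"); s=cam("side")
T=lambda u,v:(u/5+185,v/5+160); S=lambda u,v:(u/5+210,v/5+145)
def tri(a,b):
    A=[];B=[]
    for c,p in((t,a),(s,b)):
        o,d=ray(c,*p); d/=np.linalg.norm(d); P=np.eye(3)-np.outer(d,d); A.append(P);B.append(P@o)
    return np.linalg.solve(sum(A),sum(B))
def Rz(a): return np.array([[np.cos(a),-np.sin(a)],[np.sin(a),np.cos(a)]])
E
python3 - <<'E'
from loc import *
# stand fit; local y dir to left in image = world +y
ob=[(t,T(241,263),(.055,.125,.012)),(t,T(618,278),(.055,-.125,.012)),(t,T(615,447),(-.055,-.125,.012)),(t,T(234,433),(-.055,.125,.012)),
 (s,S(307,447),(.055,.125,.012)),(s,S(512,463),(-.055,.125,.012)),(s,S(528,228),(-.055,-.125,.012))]
def f(p,sel=None): 
    r=[]
    for c,uv,l in ob:
        if sel is not None and c is not sel: continue
        xy=Rz(p[2])@np.array(l[:2])+p[:2]; r+=list(np.subtract(proj(c,[*xy,l[2]]),uv))
    return np.array(r)
for sel in(None,t,s):
    q=least_squares(f,[.5,0,0],args=(sel,)).x; print("stand",q.round(4),f(q,sel).round(1))
q=least_squares(f,[.5,0,0]).x
be=tri(T(35,326),S(388,543)); we=tri(T(737,353),S(455,72))
print("black",be,"white",we,np.linalg.norm(be-we), np.arctan2(*( -(be-we)[:2]*[1,-1])))
m=(be+we)/2; loc=lambda p:Rz(-q[2])@(np.array(p)[:2]-q[:2])
print("stem in stand",loc(be),loc(we), "tilt",np.degrees(np.arcsin((be-we)[2]/.42)))
print("bar/black",at(t,*T(102,330),.074),"bar/white",at(t,*T(660,350),.074))
print("saddle tab top",at(t,*T(600,66),.04), at(s,*S(151,172),.04)); print("feet mid",at(s,*S(153,222),0.0))
for p in[(131,224),(169,222)]: print(at(s,*S(*p),0.))
for p in[(588,55),(614,62),(582,97),(610,102)]: print(at(t,*T(*p),.014))
E
```

```text
stand [ 0.4495 -0.0379 -0.0622] [-1.4 -0.3  0.1 -0.2  0.1 -0.  -1.8 -0.4  0.  -2.   0.8 -1.4  0.2 -1.2]
stand [ 0.4488 -0.0404 -0.0589] [-0.7  0.   0.8 -0.1  0.9  0.1 -1.  -0.1]
stand [ 0.4505 -0.0307 -0.0607] [-0.5 -0.3  0.5  0.3 -0.1 -0.1]
black [0.4667761  0.20757975 0.04709392] white [ 0.4371112  -0.22870555  0.08424893] 0.4388682815224824 -0.06788977786864642
stem in stand [0.00197773 0.24612552] [-0.00053041 -0.19115995] tilt -5.0752663348951685
bar/black [0.46023978 0.16245129 0.074     ] bar/white [ 0.44048273 -0.18269549  0.074     ]
saddle tab top [ 0.63104678 -0.15684572  0.04      ] [ 0.63185188 -0.15630539  0.04      ]
feet mid [ 0.63283351 -0.16075433  0.        ]
[ 0.64702941 -0.15690795  0.        ]
[ 0.62220592 -0.16161788  0.        ]
[ 0.64530103 -0.15207974  0.014     ]
[ 0.64017632 -0.16907215  0.014     ]
[ 0.61683905 -0.14696449  0.014     ]
[ 0.6130753  -0.16527076  0.014     ]
```

The stem's black end is low, so the stem has to slide towards its white end (-y). Its middle is about 33 mm past the edge on the black side. I'll push the black end face with closed fingers.

```bash
cat > plan.py <<'E'
import sys; from h import *
from scipy.spatial.transform import Rotation as R
def plan(x,y,z,yaw=-.063):
    s=ctrl.get_state(); A=R.from_quat(s["tcp_rot"])
    B=R.from_matrix(np.array([[-np.sin(yaw)*-1*-1,0,0]]*3)) if 0 else R.from_matrix(np.array([[-np.sin(yaw),np.cos(yaw),0],[np.cos(yaw),np.sin(yaw),0],[0,0,-1]]).T.T)
    B=R.from_matrix(np.column_stack([[-np.sin(yaw),np.cos(yaw),0],[np.cos(yaw),np.sin(yaw),0],[0,0,-1]]))
    rv=(A.inv()*B).as_rotvec()/(2*np.pi); d=A.inv().apply(np.array([x,y,z])-s["eef_pos"])/.2
    print("t",round(s["time"],2),"eef",s["eef_pos"].round(4),"F",s["contact_force"].round(1),"op",round(s["opening"],2))
    print("row",rv.round(4),d.round(4))
if __name__=="__main__": plan(*map(float,sys.argv[1:]))
E
sed -i '/if 0 else/d' plan.py
python3 plan.py 0.4705 0.255 0.2; python3 plan.py .3 .45 .2
```

```text
t 0.3 eef [0.1746 0.6518 0.2448] F [ 0.8 -0.6 -0.3] op 1.0
row [-1.000e-04  1.000e-04  2.184e-01] [-1.9427 -1.5334  0.2252]
t 0.3 eef [0.1746 0.6518 0.2448] F [ 0.8 -0.6 -0.3] op 1.0
row [-1.000e-04  1.000e-04  2.184e-01] [-0.8669 -0.8122  0.2247]
```

send_rows(
  moves="0 0 0.1 -0.45 -0.4 0.1 0; 0 0 0.1 -0.87 -0.81 0.2 -1; 0 0 0.2184 -0.87 -0.81 0.2 -1; 0 0 0.2184 -0.87 -0.81 0.2 -1; 0 0 0.2184 -0.87 -0.81 0.2 -1; 0 0 0.2184 -0.87 -0.81 0.2 -1; 0 0 0.2184 -0.87 -0.81 0.2 -1; 0 0 0.2184 -0.87 -0.81 0.2 -1; 0 0 0.2184 -0.87 -0.81 0.2 -1; 0 0 0.2184 -0.87 -0.81 0.2 -1",
  newtons=20,
)

```text
time: 1.55
eef_pos: [0.3008, 0.4505, 0.2053]
tcp_rot: [0.729, 0.685, 0.0, 0.0]
contact_force: [0.2, 0.3, 0.5]
opening: -0.004
finger_force: 0.0
```

```bash
python3 plan.py 0.4705 0.255 0.054
```

```text
t 1.55 eef [0.3008 0.4505 0.2053] F [0.2 0.3 0.5] op -0.0
row [0.     0.     0.0001] [-0.9226  0.9078  0.7567]
```

send_rows(
  moves="0 0 0 -0.3 0.3 0 -1; 0 0 0 -0.6 0.6 0 -1; 0 0 0 -0.92 0.91 0.2 -1; 0 0 0 -0.92 0.91 0.5 -1; 0 0 0 -0.92 0.91 0.75 -1; 0 0 0 -0.92 0.91 0.755 -1; 0 0 0 -0.92 0.91 0.755 -1; 0 0 0 -0.92 0.91 0.755 -1",
)

```text
time: 2.55
eef_pos: [0.4717, 0.256, 0.0558]
tcp_rot: [0.729, 0.685, 0.001, 0.0]
contact_force: [-0.1, 0.0, -0.1]
opening: -0.005
finger_force: 0.0
```

Run:
```python
from h import *
from plan import plan
plan(.468,.218,.054)
c=cam("side"); save(c,"side2.png",(210,145,340,285),4)
```

```text
t 2.55 eef [0.4717 0.256  0.0558] F [-0.1  0.  -0.1] op -0.0
row [ 0.0003 -0.0002  0.0001] [-0.1909 -0.0064  0.0086]
```

View pics/side2.png

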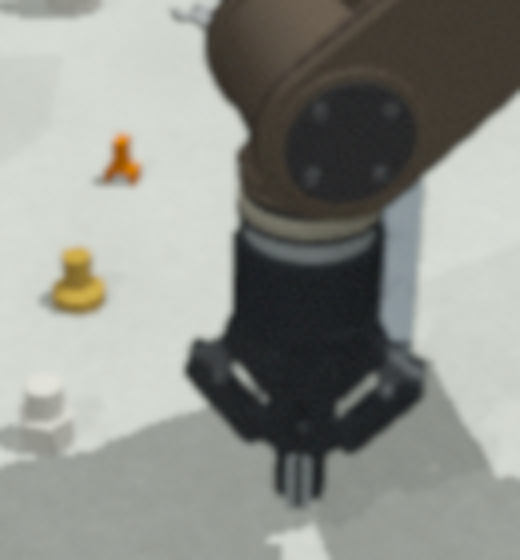

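send_rows(
  moves="0 0 0 -0.06 0 0.005 -1; 0 0 0 -0.12 0 0.005 -1; 0 0 0 -0.16 0 0.005 -1; 0 0 0 -0.18 0 0.005 -1; 0 0 0 -0.195 0 0.005 -1; 0 0 0 -0.21 0 0.005 -1; 0 0 0 -0.225 0 0.005 -1; 0 0 0 -0.235 0 0.005 -1; 0 0 0 -0.235 0 0.005 -1",
)

```text
time: 3.72
eef_pos: [0.4682, 0.2086, 0.0536]
tcp_rot: [0.729, 0.684, 0.0, 0.0]
contact_force: [0.5, 3.5, 1.2]
opening: 0.002
finger_force: 1.6
```

send_rows(
  moves="0 0 0 0.1 0 0 -1; 0 0 0 0.2 0 -0.2 -1; 0 0 0 0.2 0 -0.5 -1; 0 0 0 0.2 0 -0.65 -1; 0 0 0 0.2 0 -0.65 -1; 0 0 0 0.2 0 -0.65 -1",
)

```text
time: 4.47
eef_pos: [0.4694, 0.2476, 0.1815]
tcp_rot: [0.729, 0.684, -0.002, -0.0]
contact_force: [-0.3, -0.3, 0.2]
opening: 0.002
finger_force: 0.0
```

Run:
```python
from h import *
from plan import plan
plan(.468,.218,.054)
c=cam("side"); save(c,"side3.png",(210,145,340,285),4)
for p in[(.467,.208,.047),(.467,.198,.047),(.467,.198,.067)]: print(np.round(proj(c,p),1))
print(c["image"][235:270,270:305].max(2)[::2,::2])
```

```text
t 4.47 eef [0.4694 0.2476 0.1815] F [-0.3 -0.3  0.2] op 0.0
row [-0.0004  0.0003 -0.    ] [-0.147   0.0044  0.6378]
[287.2 253.7]
[287.3 250.9]
[287.6 244.1]
[[187 170 151 121 109 100  97  96 102 117 121 113 101 101  98  91  99  99]
 [213 213 208 177 150 148 147 130  80  59  67  91 113 107 102  99  98  99]
 [213 213 210 167 155 154 150  86  26  30  28  45 120 141 139 138 142 147]
 [212 211 199 163 155 156 139  55  31  31  27  26  92 139 140 141 147 151]
 [186 169 160 158 156 156 128  38  29  29  28  28  94 139 140 142 150 152]
 [153 153 155 155 156 154 118  32  32  32  26  26 102 141 140 142 147 152]
 [153 153 154 157 154 150 100  34  38  38  28  32 108 138 139 140 145 152]
 [153 153 152 154 154 150  86  50  66  62  45  44 121 140 139 142 142 151]
 [152 153 152 152 153 150 114  57  61  59  50  57 125 140 140 141 145 151]
 [153 153 152 153 153 153 142  78  57  57  64 112 139 139 139 139 144 151]
 [154 152 150 151 151 151 151 117  76  73 108 139 139 140 141 141 146 151]
 [153 153 151 150 151 150 149 149 145 146 148 141 138 139 140 147 151 150]
 [151 152 153 151 152 150 151 151 150 150 150 145 141 140 143 150 151 150]
 [152 152 152 150 151 150 151 151 150 149 151 151 151 151 149 150 152 152]
 [152 151 150 149 149 150 150 150 151 152 151 151 152 150 150 151 151 152]
 [150 151 150 149 151 151 150 149 149 151 150 149 149 150 151 150 149 152]
 [150 151 152 153 153 153 150 150 148 150 151 149 147 152 153 153 153 158]
 [150 152 153 150 151 151 151 149 151 152 149 148 153 157 168 179 191 203]]
```

View pics/side3.png

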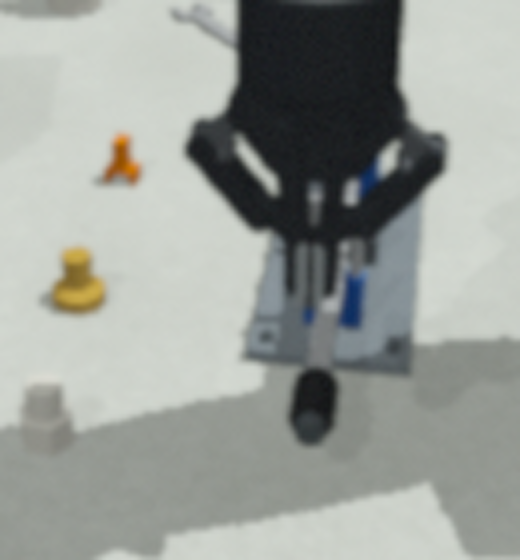

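The stem has moved about 10 mm and is still tipped: the black face centre is at (288,252), which matches the tipped model. I'll carry on in 7 mm steps.

```bash
cat > chk.py <<'E'
from h import *
import sys
c=cam("side"); y=float(sys.argv[1])-.011
g=c["image"].max(2).astype(float); 
cols=[]
for u in range(285,293):
    r=[v for v in range(225,268) if g[v,u]<95 ]; cols.append(max(r) if r else 0)
print("bottom rows",cols,"pred tipped",np.round(proj(c,(.467,y,.047-.0)),1)[1]+4,"level",np.round(proj(c,(.467,y,.067)),1)[1]+4)
s=ctrl.get_state(); print(s["time"],s["eef_pos"].round(4))
E
python3 chk.py .2086
```

```text
bottom rows [255, 255, 255, 255, 255, 254, 253, 252] pred tipped 254.8 level 248.0
4.575 [0.469  0.2477 0.1808]
```

send_rows(
  moves="0 0 0 0 0 0.3 -1; 0 0 0 0 0 0.6 -1; 0 0 0 -0.06 0 0.638 -1; 0 0 0 -0.12 0 0.638 -1; 0 0 0 -0.17 0 0.638 -1; 0 0 0 -0.19 0 0.638 -1; 0 0 0 -0.205 0 0.638 -1; 0 0 0 -0.22 0 0.638 -1; 0 0 0 -0.23 0 0.638 -1; 0 0 0 -0.23 0 0.638 -1",
)

```text
time: 5.82
eef_pos: [0.4677, 0.2028, 0.0561]
tcp_rot: [0.729, 0.684, 0.001, 0.0]
contact_force: [-0.4, 4.2, 2.2]
opening: 0.002
finger_force: 2.3
```

send_rows(
  moves="0 0 0 0.1 0 0 -1; 0 0 0 0.2 0 -0.2 -1; 0 0 0 0.2 0 -0.5 -1; 0 0 0 0.2 0 -0.65 -1; 0 0 0 0.2 0 -0.65 -1; 0 0 0 0.2 0 -0.65 -1",
)

```text
time: 6.58
eef_pos: [0.4688, 0.2416, 0.1836]
tcp_rot: [0.729, 0.684, -0.002, -0.0]
contact_force: [-0.7, -1.1, 0.1]
opening: -0.003
finger_force: 0.0
```

```bash
python3 chk.py .2016; python3 plan.py .468 .1946 .054
```

```text
bottom rows [252, 253, 253, 253, 253, 253, 252, 251] pred tipped 252.8 level 246.1
6.625 [0.4686 0.2416 0.1831]
t 6.62 eef [0.4686 0.2416 0.1831] F [-0.6 -0.6 -0.7] op 0.0
row [-0.0007  0.0004 -0.    ] [-0.233  0.015  0.646]
```

send_rows(
  moves="0 0 0 0 0.01 0.3 -1; 0 0 0 0 0.01 0.6 -1; 0 0 0 -0.06 0.01 0.646 -1; 0 0 0 -0.12 0.01 0.646 -1; 0 0 0 -0.17 0.01 0.646 -1; 0 0 0 -0.19 0.01 0.646 -1; 0 0 0 -0.205 0.01 0.646 -1; 0 0 0 -0.22 0.01 0.646 -1; 0 0 0 -0.235 0.01 0.646 -1; 0 0 0 -0.235 0.01 0.646 -1",
)

```text
time: 7.88
eef_pos: [0.4693, 0.1955, 0.0569]
tcp_rot: [0.729, 0.684, 0.0, 0.0]
contact_force: [-0.2, 4.2, 3.7]
opening: 0.002
finger_force: 2.1
```

send_rows(
  moves="0 0 0 0.1 0 0 -1; 0 0 0 0.2 0 -0.2 -1; 0 0 0 0.2 0 -0.5 -1; 0 0 0 0.2 0 -0.65 -1; 0 0 0 0.2 0 -0.65 -1; 0 0 0 0.2 0 -0.65 -1",
)

```text
time: 8.62
eef_pos: [0.4703, 0.2344, 0.1844]
tcp_rot: [0.729, 0.684, -0.002, -0.0]
contact_force: [-0.6, -0.8, -0.1]
opening: -0.003
finger_force: 0.0
```

```bash
python3 chk.py .1946; python3 plan.py .4675 .1886 .054
```

```text
bottom rows [248, 250, 251, 251, 251, 251, 251, 250] pred tipped 250.9 level 244.2
8.675 [0.4701 0.2345 0.1839]
t 8.68 eef [0.4701 0.2345 0.1839] F [ 0.5 -0.2 -0.2] op -0.0
row [-0.0007  0.0004 -0.    ] [-0.2281  0.0046  0.6499]
```

send_rows(
  moves="0 0 0 0 0 0.3 -1; 0 0 0 0 0 0.6 -1; 0 0 0 -0.06 0 0.65 -1; 0 0 0 -0.12 0 0.65 -1; 0 0 0 -0.17 0 0.65 -1; 0 0 0 -0.19 0 0.65 -1; 0 0 0 -0.205 0 0.65 -1; 0 0 0 -0.22 0 0.65 -1; 0 0 0 -0.235 0 0.65 -1; 0 0 0 -0.235 0 0.65 -1",
)

```text
time: 9.93
eef_pos: [0.4693, 0.1889, 0.0574]
tcp_rot: [0.729, 0.684, 0.001, 0.0]
contact_force: [-0.1, 3.9, 2.1]
opening: 0.0
finger_force: 2.0
```

send_rows(
  moves="0 0 0 0.1 0 0 -1; 0 0 0 0.2 0 -0.2 -1; 0 0 0 0.2 0 -0.5 -1; 0 0 0 0.2 0 -0.65 -1; 0 0 0 0.2 0 -0.65 -1; 0 0 0 0.2 0 -0.65 -1",
)

```text
time: 10.68
eef_pos: [0.4699, 0.2277, 0.1846]
tcp_rot: [0.729, 0.684, -0.002, -0.001]
contact_force: [0.2, -0.7, -0.9]
opening: 0.004
finger_force: 0.0
```

```bash
python3 chk.py .188; python3 plan.py .4675 .1816 .054
```

```text
bottom rows [245, 247, 248, 249, 249, 249, 249, 248] pred tipped 249.2 level 242.5
10.725 [0.4697 0.2276 0.1841]
t 10.72 eef [0.4697 0.2276 0.1841] F [-0.  -0.5 -0.1] op -0.0
row [-0.0007  0.0003 -0.    ] [-0.229   0.0063  0.6508]
```

send_rows(
  moves="0 0 0 0 0 0.3 -1; 0 0 0 0 0 0.6 -1; 0 0 0 -0.06 0 0.66 -1; 0 0 0 -0.12 0 0.66 -1; 0 0 0 -0.17 0 0.66 -1; 0 0 0 -0.19 0 0.66 -1; 0 0 0 -0.205 0 0.66 -1; 0 0 0 -0.22 0 0.66 -1; 0 0 0 -0.235 0 0.66 -1; 0 0 0 -0.235 0 0.66 -1",
)

```text
time: 11.98
eef_pos: [0.469, 0.182, 0.0556]
tcp_rot: [0.729, 0.684, 0.001, 0.0]
contact_force: [0.6, 4.3, 2.7]
opening: 0.002
finger_force: 2.1
```

send_rows(
  moves="0 0 0 0.1 0 0 -1; 0 0 0 0.2 0 -0.2 -1; 0 0 0 0.2 0 -0.5 -1; 0 0 0 0.2 0 -0.65 -1; 0 0 0 0.2 0 -0.65 -1; 0 0 0 0.2 0 -0.65 -1",
)

```text
time: 12.72
eef_pos: [0.4695, 0.2207, 0.1827]
tcp_rot: [0.729, 0.684, -0.002, -0.001]
contact_force: [-0.4, -0.5, -0.8]
opening: 0.0
finger_force: 0.0
```

```bash
python3 chk.py .181; python3 plan.py .4675 .1736 .054
```

```text
bottom rows [242, 244, 246, 247, 247, 247, 247, 247] pred tipped 247.3 level 240.6
12.775 [0.4693 0.2207 0.1821]
t 12.78 eef [0.4693 0.2207 0.1821] F [-0.8  0.2 -0.3] op 0.0
row [-0.0007  0.0003 -0.    ] [-0.2342  0.0088  0.6409]
```

send_rows(
  moves="0 0 0 0 0 0.3 -1; 0 0 0 0 0 0.6 -1; 0 0 0 -0.06 0 0.64 -1; 0 0 0 -0.12 0 0.64 -1; 0 0 0 -0.17 0 0.64 -1; 0 0 0 -0.19 0 0.64 -1; 0 0 0 -0.205 0 0.64 -1; 0 0 0 -0.22 0 0.64 -1; 0 0 0 -0.235 0 0.64 -1; 0 0 0 -0.235 0 0.64 -1",
)

```text
time: 14.02
eef_pos: [0.4687, 0.175, 0.0577]
tcp_rot: [0.729, 0.684, 0.001, 0.001]
contact_force: [1.0, 4.5, 3.9]
opening: 0.001
finger_force: 2.2
```

send_rows(
  moves="0 0 0 0.1 0 0 -1; 0 0 0 0.2 0 -0.2 -1; 0 0 0 0.2 0 -0.5 -1; 0 0 0 0.2 0 -0.65 -1; 0 0 0 0.2 0 -0.65 -1; 0 0 0 0.2 0 -0.65 -1",
)

```text
time: 14.78
eef_pos: [0.4691, 0.2137, 0.1847]
tcp_rot: [0.729, 0.684, -0.002, -0.001]
contact_force: [-0.3, 0.6, 0.2]
opening: -0.0
finger_force: 0.0
```

```bash
python3 chk.py .174; python3 plan.py .467 .1676 .054
```

```text
bottom rows [236, 241, 243, 244, 245, 245, 245, 245] pred tipped 245.5 level 238.8
14.825 [0.4688 0.2137 0.1841]
t 14.82 eef [0.4688 0.2137 0.1841] F [-0.4 -0.4  0.1] op -0.0
row [-0.0007  0.0003 -0.    ] [-0.2295  0.0083  0.651 ]
```

send_rows(
  moves="0 0 0 0 0 0.3 -1; 0 0 0 0 0 0.6 -1; 0 0 0 -0.06 0 0.65 -1; 0 0 0 -0.12 0 0.65 -1; 0 0 0 -0.17 0 0.65 -1; 0 0 0 -0.19 0 0.65 -1; 0 0 0 -0.205 0 0.65 -1; 0 0 0 -0.22 0 0.65 -1; 0 0 0 -0.235 0 0.65 -1; 0 0 0 -0.235 0 0.65 -1",
)

```text
time: 16.08
eef_pos: [0.4683, 0.168, 0.0577]
tcp_rot: [0.729, 0.684, 0.001, 0.001]
contact_force: [-0.0, 4.5, 3.6]
opening: -0.004
finger_force: 2.1
```

send_rows(
  moves="0 0 0 0.1 0 0 -1; 0 0 0 0.2 0 -0.2 -1; 0 0 0 0.2 0 -0.5 -1; 0 0 0 0.2 0 -0.65 -1; 0 0 0 0.2 0 -0.65 -1; 0 0 0 0.2 0 -0.65 -1",
)

```text
time: 16.82
eef_pos: [0.4686, 0.2068, 0.1847]
tcp_rot: [0.729, 0.684, -0.002, -0.001]
contact_force: [-0.3, 0.0, -0.9]
opening: -0.001
finger_force: 0.0
```

```bash
python3 chk.py .167; python3 plan.py .4665 .1606 .054
```

```text
bottom rows [235, 236, 238, 239, 241, 241, 241, 241] pred tipped 243.7 level 237.1
16.875 [0.4684 0.2067 0.1841]
t 16.88 eef [0.4684 0.2067 0.1841] F [ 0.2 -1.4 -1.1] op -0.0
row [-0.0007  0.0003 -0.    ] [-0.2297  0.0079  0.651 ]
```

The bottom row (241) lies between the tipped and level predictions, so the stem may be rocking. I'll clear the arm and look.

send_rows(
  moves="0 0 0 0.2 0 -0.3 -1; 0 0 0 0.4 0 -0.5 -1; 0 0 0 0.6 0 -0.7 -1; 0 0 0 0.6 0 -0.7 -1; 0 0 0 0.6 0 -0.7 -1; 0 0 0 0.6 0 -0.7 -1",
)

```text
time: 17.62
eef_pos: [0.4766, 0.3258, 0.3234]
tcp_rot: [0.729, 0.684, -0.003, -0.001]
contact_force: [0.2, 0.2, -0.4]
opening: 0.001
finger_force: 0.0
```

```bash
python3 chk.py .168
python3 - <<'E'
from h import *
s=cam("side");t=cam("top")
a=s["image"][145:265,230:340];b=t["image"][190:250,190:350]
cv2.imwrite("pics/both4.png",np.vstack([cv2.resize(a,(440,480),interpolation=3)[:, :], ])[...,::-1] if 0 else np.hstack([cv2.resize(a,(330,360),interpolation=3),cv2.copyMakeBorder(cv2.resize(b,(460,172),interpolation=3),0,188,0,0,0)])[...,::-1])
E
```

```text
bottom rows [0, 231, 235, 235, 235, 235, 235, 235] pred tipped 244.0 level 237.3
17.675 [0.4768 0.3258 0.3239]
```

View pics/both4.png

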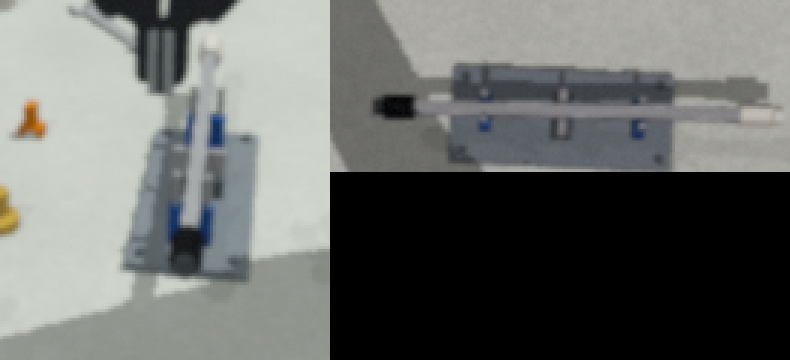

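```bash
python3 chk.py .168;python3 plan.py .55 .14 .3; python3 plan.py .631 -.157 .15
```

```text
bottom rows [235, 235, 236, 237, 238, 239, 239, 239] pred tipped 244.0 level 237.3
17.825 [0.4772 0.3263 0.3255]
t 17.82 eef [0.4772 0.3263 0.3255] F [-0.4  0.2  0. ] op 0.0
row [-0.0002  0.0001 -0.0002] [-0.9062  0.4231  0.1275]
t 17.82 eef [0.4772 0.3263 0.3255] F [-0.4  0.2  0. ] op 0.0
row [-0.0002  0.0001 -0.0002] [-2.3614  0.9238  0.878 ]
```

It's rocking about level. I'll fetch the saddle while it settles.

send_rows(
  moves="0 0 0 -0.3 0.14 0 0; 0 0 0 -0.6 0.28 0 0; 0 0 0 -0.9 0.42 0 0; 0 0 0 -1 0.6 0 0; 0 0 0 -1 0.8 0 0; 0 0 0 -1 0.92 0 0; 0 0 0 -1 0.92 0 0",
)

```text
time: 18.7
eef_pos: [0.6491, 0.1149, 0.3254]
tcp_rot: [0.73, 0.684, -0.001, -0.001]
contact_force: [-0.5, 0.4, -0.8]
opening: 0.498
finger_force: 0.0
```

```bash
python3 chk.py .168;python3 plan.py .631 -.157 .12
```

```text
bottom rows [235, 236, 236, 238, 239, 239, 239, 239] pred tipped 244.0 level 237.3
18.75 [0.6482 0.1154 0.3257]
t 18.75 eef [0.6482 0.1154 0.3257] F [-0.6 -0.5  0.3] op 0.5
row [-0.0003  0.     -0.0001] [-1.3647  0.0029  1.0287]
```

send_rows(
  moves="0 0 0 -0.3 0 0 0; 0 0 0 -0.6 0 0.2 0; 0 0 0 -0.9 0 0.4 0; 0 0 0 -1 0 0.6 0; 0 0 0 -1 0 0.8 0; 0 0 0 -1 0 0.8 0",
)

```text
time: 19.5
eef_pos: [0.6322, -0.0829, 0.1624]
tcp_rot: [0.729, 0.684, -0.002, -0.004]
contact_force: [0.4, 1.3, 0.2]
opening: 0.5
finger_force: 0.0
```

```bash
python3 chk.py .168;python3 plan.py .631 -.157 .031
python3 - <<'E'
from h import *
c=cam("side"); o=c["image"].astype(int); m=(o[...,0]-o[...,2]>90)&(o[...,1]<150)
m[:, :225]=0;m[:,250:]=0;m[:150]=0;m[200:]=0
v,u=np.nonzero(m); print(u.min(),u.max(),v.min(),v.max())
for r in range(v.min(),v.max()+1): print(r,u[v==r].min() if (v==r).any() else None,u[v==r].max() if (v==r).any() else None)
for p in[(.631,-.157,.04),(.631,-.157,.027),(.631,-.157,0)]: print(np.round(proj(c,p),1))
E
```

```text
bottom rows [235, 235, 236, 236, 237, 237, 237, 237] pred tipped 244.0 level 237.3
19.55 [ 0.6343 -0.0831  0.1657]
t 19.55 eef [ 0.6343 -0.0831  0.1657] F [0.7 0.4 0.9] op 0.5
row [-0.0005 -0.0001  0.    ] [-0.3705  0.0089  0.6732]
237 244 179 189
179 240 241
180 239 241
181 239 241
182 239 241
183 239 241
184 239 241
185 239 242
186 238 244
187 237 244
188 237 243
189 243 243
[240.5 179.3]
[240.7 182.8]
[241. 190.]
```

The stem has settled level, at row 237. Next I'll grasp the saddle's tab.

send_rows(
  moves="0 0 0 -0.2 0.01 0.1 0; 0 0 0 -0.37 0.01 0.3 0; 0 0 0 -0.37 0.01 0.5 0; 0 0 0 -0.37 0.01 0.62 0; 0 0 0 -0.37 0.01 0.67 0; 0 0 0 -0.37 0.01 0.67 0; 0 0 0 -0.37 0.01 0.67 0",
)

```text
time: 20.48
eef_pos: [0.6347, -0.158, 0.035]
tcp_rot: [0.729, 0.685, 0.001, 0.002]
contact_force: [0.5, 0.1, 0.4]
opening: 0.5
finger_force: 0.0
```

```bash
python3 plan.py .631 -.157 .031
```

```text
t 20.48 eef [ 0.6347 -0.158   0.035 ] F [0.5 0.1 0.4] op 0.5
row [0.0006 0.0002 0.0001] [ 0.0038 -0.0187  0.02  ]
```

send_rows(
  moves="0 0 0 0 -0.018 0.018 0; 0 0 0 0 -0.018 0.018 -0.3; 0 0 0 0 -0.018 0.018 -0.6; 0 0 0 0 -0.018 0.018 -0.8; 0 0 0 0 -0.018 0.018 -1; 0 0 0 0 -0.018 0.018 -1; 0 0 0 0 -0.018 0.018 -1",
  newtons=20,
)

```text
time: 21.35
eef_pos: [0.6296, -0.1576, 0.0292]
tcp_rot: [0.729, 0.684, 0.0, 0.0]
contact_force: [0.1, -0.7, 1.5]
opening: 0.134
finger_force: 23.4
```

```bash
python3 plan.py .631 -.157 .15; python3 chk.py .168
```

```text
t 21.35 eef [ 0.6296 -0.1576  0.0292] F [ 0.1 -0.7  1.5] op 0.13
row [ 0.0001  0.     -0.    ] [ 0.0033  0.0069 -0.6042]
bottom rows [235, 236, 237, 239, 240, 240, 240, 240] pred tipped 244.0 level 237.3
21.4 [ 0.6296 -0.1576  0.0292]
```

send_rows(
  moves="0 0 0 0 0 -0.15 -1; 0 0 0 0 0 -0.4 -1; 0 0 0 0 0 -0.6 -1; 0 0 0 0 0 -0.6 -1; 0 0 0 0 0 -0.6 -1",
)

```text
time: 22.02
eef_pos: [0.6287, -0.1572, 0.1478]
tcp_rot: [0.729, 0.684, -0.0, -0.001]
contact_force: [-1.0, 0.4, -0.5]
opening: 0.134
finger_force: 23.2
```

```bash
for i in 1 2 3; do python3 chk.py .168; done
python3 - <<'E'
from h import *
s=cam("side")
cv2.imwrite("pics/s5.png",cv2.resize(s["image"][140:265,215:340],(600,600),interpolation=3)[...,::-1])
E
```

```text
bottom rows [235, 235, 236, 237, 239, 239, 239, 239] pred tipped 244.0 level 237.3
22.075 [ 0.6282 -0.157   0.1468]
bottom rows [235, 235, 236, 237, 239, 239, 239, 239] pred tipped 244.0 level 237.3
22.125 [ 0.6281 -0.157   0.1464]
bottom rows [235, 235, 236, 237, 238, 239, 239, 239] pred tipped 244.0 level 237.3
22.175 [ 0.6282 -0.157   0.1464]
```

View pics/s5.png

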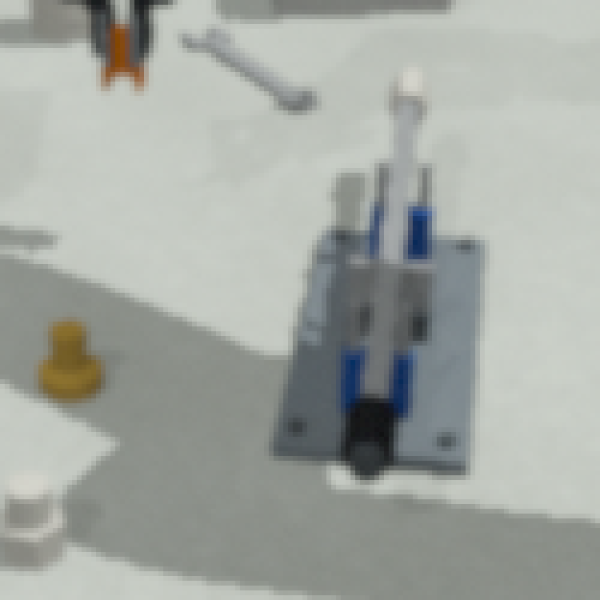

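Run:
```python
from loc import *
be=tri((204.6,226.4),(292.1,235.8)); we=tri((347.9,229.6),(300.6,155.2)); print(be,we,np.degrees(np.arcsin((be-we)[2]/.432)),np.linalg.norm(be-we))
d=(we-be)/np.linalg.norm(we-be); y0=be[1]
for tilt in(-5,0,5):
    a=np.radians(tilt); h=np.array([be[0],be[1],0]); u=np.array([we[0]-be[0],we[1]-be[1],0]); u/=np.linalg.norm(u)
    # edge at .19 from black face
    L=be[1]+.039; f=lambda r:np.array([*(h+u*r)[:2],.067+np.sin(a)*(r-L)])
    print(tilt,np.round(proj(s,f(0)),1),np.round(proj(s,f(.432)),1),"diff",np.subtract(proj(s,f(0)),proj(s,f(.432))).round(1))
```

```text
[0.45871654 0.16576565 0.06719902] [ 0.43911575 -0.27775006  0.07763611] -1.3843960723669377 0.4440712934025441
-5 [291.8 229.6] [300.  164.7] diff [-8.1 64.9]
0 [291.6 235.7] [300.2 159.5] diff [-8.7 76.3]
5 [291.3 241.7] [300.5 154.1] diff [-9.2 87.6]
```

The stem is level and stable: the black face is at (292.1,235.8) and the level model gives (291.6,235.7). Next I need the blade position for placing the saddle.

```bash
python3 - <<'E'
from loc import *
print("blade",at(t,*T(430,317),.06),at(t,*T(427,372),.06)); print("rests",at(t,*T(294,337),.052),at(t,*T(563,351),.052))
g=t["image"].max(2); 
for r in range(224,230): print(r,g[r,196:222])
print("TCP in top",np.round(proj(t,ctrl.get_state()["eef_pos"]),1))
# blade profile
G=t["image"].mean(2)
for r in list(range(220,226))+list(range(231,238)): print(r,G[r,262:280].astype(int))
E
python3 plan.py .45 -.04 .15
```

```text
blade [ 0.4661186  -0.04136373  0.06      ] [ 0.43158636 -0.03856086  0.06      ]
rests [0.45641068 0.04417978 0.052     ] [ 0.44399204 -0.12457908  0.052     ]
224 [170 167 146 116 110 110 110 111 101  81  63  55  40  17  10  11  13  14
  18  12  12  10  29  63  95 108]
225 [167 162 140 114 109 112 112 110  94  61  44  36  26  20   9  15  13  14
  19  15   6  11  27  60  83  92]
226 [165 150 123 110 111 113 112 111  90  61  46  35  26  16  20   7  16  18
  19  17  15  16  31  60  80  88]
227 [167 144 116 111 110 110 111 107  91  60  41  34  27  13   8  13  20  15
  13  18  14  16  28  59  78  87]
228 [165 145 118 112 111 113 112 108  89  62  39  35  19  13  15  10  13  15
  17  20  14  16  28  57  72  81]
229 [167 145 118 111 111 112 112 107  96  78  67  55  37  18   8  17  10  16
  13  18  14  15  25  52  70  81]
TCP in top [308.8 164.9]
220 [36 37 43 44 47 47 49 48 48 51 51 47 50 48 51 51 48 50]
221 [38 36 41 44 44 44 50 49 48 47 49 48 50 52 49 50 48 49]
222 [36 41 40 47 46 48 49 50 51 47 49 52 50 49 48 49 50 48]
223 [39 44 46 47 45 46 52 49 51 49 52 48 51 49 50 51 47 50]
224 [41 46 43 49 48 51 51 47 50 50 50 51 49 50 50 47 50 47]
225 [41 41 48 49 49 47 49 49 49 52 50 49 50 45 49 50 50 49]
231 [47 45 51 50 47 53 51 49 50 49 51 48 51 49 49 53 49 50]
232 [50 46 47 50 49 50 50 50 50 47 50 51 47 48 51 50 50 48]
233 [48 50 51 52 48 47 48 51 47 47 48 45 50 46 50 47 49 47]
234 [50 49 50 48 50 47 49 47 49 50 50 50 49 49 50 45 50 50]
235 [46 49 50 48 51 50 48 50 51 49 49 48 49 46 52 49 48 53]
236 [46 52 50 50 47 47 49 50 50 50 50 51 48 50 51 49 45 50]
237 [49 48 51 49 51 49 51 49 50 47 48 51 49 47 53 49 48 51]
t 22.43 eef [ 0.6292 -0.1574  0.1481] F [-0.4 -0.8  0. ] op 0.14
row [-0.0002 -0.0001 -0.    ] [ 0.5292 -0.9312 -0.008 ]
```

send_rows(
  moves="0 0 0 0.13 -0.23 0 -1; 0 0 0 0.26 -0.46 0 -1; 0 0 0 0.4 -0.7 0 -1; 0 0 0 0.5 -0.88 0 -1; 0 0 0 0.53 -0.934 0 -1; 0 0 0 0.53 -0.934 0.1 -1; 0 0 0 0.53 -0.934 0.1 -1; 0 0 0 0.53 -0.934 0.1 -1",
)

```text
time: 23.42
eef_pos: [0.4506, -0.0404, 0.1296]
tcp_rot: [0.729, 0.684, 0.0, 0.0]
contact_force: [0.3, 0.3, -0.6]
opening: 0.133
finger_force: 23.2
```

```bash
python3 plan.py .449 -.04 .125
python3 - <<'E'
from h import *
s=cam("side")
cv2.imwrite("pics/s6.png",cv2.resize(s["image"][150:250,260:340],(640,800),interpolation=3)[:600,:,::-1])
o=s["image"].astype(int); m=(o[...,0]-o[...,2]>70)&(o[...,0]>1.5*o[...,1]); m[:, :260]=0;m[:,340:]=0;m[:140]=0;m[250:]=0
v,u=np.nonzero(m)
for r in sorted(set(v)): print(r,u[v==r].min(),u[v==r].max(),o[r,280:308,0])
e=ctrl.get_state()["eef_pos"]
for r in range(208,224,3): print(r,o[r,280:308,:].mean(-1).astype(int))
for dz in(-.0292,-.0152): print(np.round(proj(s,e+[0,0,dz]),1))
print("bar axis",[np.round(proj(s,p),2) for p in([.4587,.1658,.067],[.4391,-.2778,.067])])
E
```

```text
t 23.43 eef [ 0.4506 -0.0404  0.1296] F [ 0.3  0.3 -0.6] op 0.13
row [ 0.0001  0.     -0.0001] [ 0.0017 -0.0083  0.0228]
169 296 299 [201 201 199 199 198 198 199 199 200 195 167  99  56  75  84 108 137 151
 151 131  99  85  66  60 114 162 185 189]
170 296 299 [200 199 198 198 199 198 199 199 198 194 168  99  57  76  88 112 137 148
 146 125  95  81  63  64 119 165 184 188]
171 296 299 [200 200 198 200 199 199 199 199 198 193 165  98  60  78  89 108 132 139
 138 119  90  79  59  65 121 166 184 187]
172 296 299 [201 201 199 200 200 200 200 199 198 190 160  94  61  79  91 110 132 136
 134 117  88  76  56  66 123 167 185 188]
173 296 298 [201 201 200 200 201 200 200 200 197 186 150  85  64  80  90 107 131 138
 134 116  89  78  56  66 124 168 185 189]
174 296 298 [199 200 200 200 201 199 197 197 194 185 152  95  73  84  87 105 129 135
 131 112  89  73  55  70 126 170 186 189]
175 296 298 [198 198 200 199 198 192 186 184 183 177 155 122 109  99  92 106 130 136
 127 105  87  77  56  75 131 171 186 189]
176 296 298 [197 197 198 196 190 175 160 155 155 153 147 148 146 121  99 110 132 135
 126 
[... 618 characters left out ...]
 93
  93  90  76  56  50  68 102 125 134 135]
211 [104 106  98  94  92  89  84  86  91  97 105 113 115 114 114 113 106  95
  88  92  92  95  98 106 120 130 135 136]
214 [ 95  95  94  94  93  85  75  67  65  67  77  96 110 113 114 112 100  77
  71  76  85 108 126 129 131 133 136 136]
217 [ 94  94  95  95  91  85  71  59  54  65  89 108 113 114 112 107  88  62
  49  55  72 101 119 126 128 128 128 130]
220 [ 95  94  94  94  93  83  66  58  53  70  94 109 114 113 111  99  73  54
  50  52  65  75  83  84  84  87  93 101]
223 [95 96 93 95 92 83 67 53 45 43 49 52 55 52 57 59 51 49 48 54 66 79 85 83
 86 90 92 93]
[296.6 182. ]
[296.8 177.6]
bar axis [array([291.57, 235.76]), array([300.42, 158.03])]
```

View pics/s6.png

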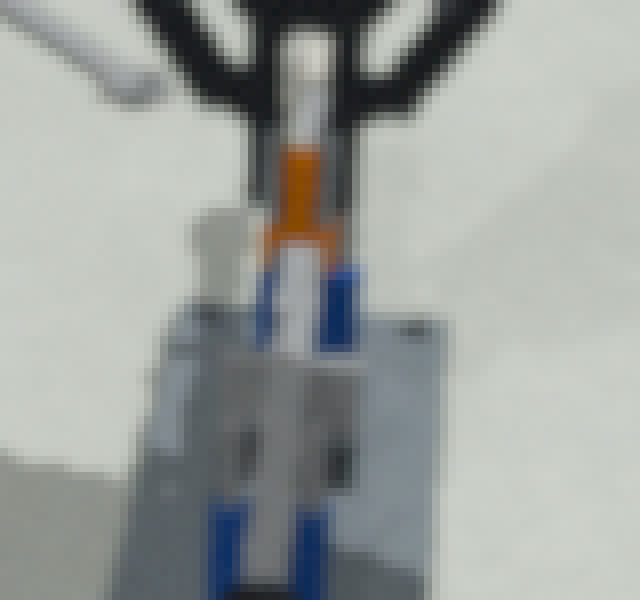

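The saddle hangs above the bar, with the tab centred at crop column 300, the legs spanning 265–343 and the bar centre at about 295. I'll lower it near the bar and measure to sub-pixel.

send_rows(
  moves="0 0 0 0 0.003 0.06 -1; 0 0 0 0 0.003 0.1 -1; 0 0 0 0 0.003 0.1 -1; 0 0 0 0 0.003 0.1 -1",
)

```text
time: 23.98
eef_pos: [0.4503, -0.0399, 0.1088]
tcp_rot: [0.729, 0.684, -0.0, -0.0]
contact_force: [0.8, -0.4, -1.2]
opening: 0.137
finger_force: 23.2
```

```bash
cat > sub.py <<'E'
from h import *
s=cam("side"); o=s["image"].astype(int); e=ctrl.get_state()["eef_pos"]; print(e.round(4),ctrl.get_state()["contact_force"].round(1))
for n,p in dict(roof=e+[0,0,-.0152],feet=e+[0,0,-.0292],bartop=[.4496,-.04,.074],barax=[.4496,-.04,.067]).items(): print(n,np.round(proj(s,p),2))
for r in range(176,194): print(r,"R-B",(o[r,288:308,0]-o[r,288:308,2]))
for r in range(186,212,2): print(r,"mean",o[r,284:310].mean(-1).astype(int))
E
python3 sub.py
```

```text
[ 0.4505 -0.04    0.1091] [-0.1 -0.2  0.2]
roof [296.6  184.19]
feet [296.39 188.49]
bartop [296.61 190.3 ]
barax [296.51 192.41]
176 R-B [  1   2   1  -1  -5  -6  12  68 118 130 118  74  15  -5  -5  -2   1   2
   2   3]
177 R-B [  3   2   1  -2  -5  -5  13  71 139 152 123  63   9  -6  -5   0   1   1
   3   3]
178 R-B [  1   2   1  -3  -6  -4  10  69 134 134 111  50   5  -7  -5  -1   2   2
   3   2]
179 R-B [  3   1  -1  -3  -5  -5  13  71 131 136 102  46   6  -5  -5  -1   0   2
   2   3]
180 R-B [  2   3   1  -3  -6  -4  14  71 127 136 104  45   4  -5  -5  -2   1   2
   3   3]
181 R-B [  2   3   0  -2  -6  -4  17  75 122 133 102  44   4  -6  -4  -2   0   2
   2   3]
182 R-B [  3   0   0  -3  -8  -5  18  78 127 127  95  41   3  -1  -5 -13  -9  -3
   0   2]
183 R-B [  3   2   1  -3  -7  -1  26  83 130 133  91  34   4  -4 -20 -43 -36 -16
  -2   2]
184 R-B [  2   2   1   0   4  22  54  97 128 134  99  45  15   0 -37 -74 -59 -21
  -2   3]
185 R-B [  3   2   3   6  22  65  96 111 118 123 114  79  55  26 -25 -67 -45 -15
  -1   2]
186 R-B [  2   2   3   6  28  78  82  76  76  80  90  93  93
[... 1475 characters left out ...]
132]
200 mean [ 95  94  94  97  98  98  99  99 104 110 114 114 112 105  94  89  88  90
  92  98 110 123 132 135 135 134]
202 mean [ 95  94  95  99 102 103  96  97 106 115 115 114 112 104  93  94  92  89
  90  95 110 124 131 132 132 131]
204 mean [ 94  93  93  95  94  90  78  72  90 109 113 114 113 106  99 100  91  82
  80  91 105 122 129 131 131 131]
206 mean [ 94  93  90  90  90  86  72  70  93 110 113 115 112 103  96  91  80  62
  55  68  95 120 130 133 135 135]
208 mean [ 94  92  88  88  92  87  76  84 102 112 114 113 106  95  91  89  78  58
  50  70 103 127 133 136 137 138]
210 mean [ 93  91  89  89  92  93  97 108 116 115 115 113 105  93  91  90  81  67
  69  83 111 129 135 138 139 139]
```

Saddle legs are centred at column 296.5 and the bar at the same depth at 296.5, so they're aligned. Next I'll lower it slowly.

send_rows(
  moves="0 0 0 0 0 0.03 -1; 0 0 0 0 0 0.05 -1; 0 0 0 0 0 0.063 -1; 0 0 0 0 0 0.07 -1; 0 0 0 0 0 0.075 -1; 0 0 0 0 0 0.075 -1",
)

```text
time: 24.78
eef_pos: [0.4503, -0.0399, 0.0939]
tcp_rot: [0.729, 0.684, -0.0, 0.0]
contact_force: [0.3, -0.5, 0.3]
opening: 0.141
finger_force: 23.2
```

```bash
python3 plan.py .4505 -.04 .0932;python3 plan.py .4505 -.04 .0932
```

```text
t 24.77 eef [ 0.4503 -0.0399  0.0939] F [ 0.3 -0.5  0.3] op 0.14
row [-0.  0. -0.] [-0.0002  0.0009  0.0036]
t 24.77 eef [ 0.4503 -0.0399  0.0939] F [ 0.3 -0.5  0.3] op 0.14
row [-0.  0. -0.] [-0.0002  0.0009  0.0036]
```

send_rows(
  moves="0 0 0 0 0 0.003 -1; 0 0 0 0 0 0.003 -1; 0 0 0 0 0 0.003 -0.65; 0 0 0 0 0 0.003 -0.5; 0 0 0 0 0 0.003 -0.4; 0 0 0 0 0 0.003 -0.3",
)

```text
time: 25.52
eef_pos: [0.4503, -0.04, 0.0933]
tcp_rot: [0.729, 0.684, 0.0, 0.0]
contact_force: [0.1, 0.1, -0.3]
opening: 0.352
finger_force: 0.0
```

send_rows(
  moves="0 0 0 0 0 -0.05 -0.3; 0 0 0 0 0 -0.2 -0.3; 0 0 0 0 0 -0.4 -0.3; 0 0 0 0 0 -0.6 -0.3; 0 0 0 0 0 -0.7 -0.3; 0 0 0 0 0 -0.7 -0.3",
)

```text
time: 26.28
eef_pos: [0.4515, -0.0403, 0.236]
tcp_rot: [0.729, 0.684, 0.001, 0.002]
contact_force: [-0.2, 0.3, -0.6]
opening: 0.352
finger_force: 0.0
```

```bash
python3 chk.py .168; python3 plan.py .62 .25 .25
```

```text
bottom rows [235, 235, 236, 237, 238, 238, 238, 238] pred tipped 244.0 level 237.3
26.325 [ 0.4506 -0.04    0.2341]
t 26.32 eef [ 0.4506 -0.04    0.2341] F [ 0.6  0.6 -0.9] op 0.35
row [ 0.0003  0.0001 -0.    ] [ 1.5005  0.754  -0.0786]
```

Released. Now I'll clear the arm off to +y and look from both cameras.

send_rows(
  moves="0 0 0 0.25 0 -0.1 -0.3; 0 0 0 0.5 0 -0.1 -0.3; 0 0 0 0.75 0 -0.1 -0.3; 0 0 0 1 0 -0.1 -0.3; 0 0 0 1 0 -0.5 -0.3; 0 0 0 1 0 -0.7 -0.3; 0 0 0 1 0 -0.7 -0.3; 0 0 0 1 0 -0.7 -0.3",
)

```text
time: 27.32
eef_pos: [0.4625, 0.1596, 0.3714]
tcp_rot: [0.729, 0.684, -0.001, -0.001]
contact_force: [-0.2, -0.4, -1.0]
opening: 0.35
finger_force: 0.0
```

```bash
python3 chk.py .168
python3 - <<'E'
from h import *
s=cam("side");t=cam("top")
a=s["image"][145:245,250:330];b=t["image"][205:250,195:355]
cv2.imwrite("pics/b7.png",np.vstack([cv2.resize(b,(800,225),interpolation=3),cv2.copyMakeBorder(cv2.resize(a,(300,375),interpolation=3),0,0,0,500,0)])[...,::-1])
o=t["image"].astype(int); m=np.clip(o[...,0]-o[...,2]-40,0,None); m[:205]=0;m[250:]=0;m[:,:240]=0;m[:,300:]=0
v,u=np.mgrid[:384,:512]; print("orange top",(u*m).sum()/m.sum(),(v*m).sum()/m.sum(),(m>0).sum())
for r in list(range(216,242)): print(r,o[r,258:284].mean(-1).astype(int))
print("edge proj",proj(t,(.4502,-.04,.06)),"saddle roof/tab proj",proj(t,(.4503,-.04,.078)),proj(t,(.4503,-.04,.104)))
E
```

```text
bottom rows [235, 235, 236, 236, 237, 238, 238, 238] pred tipped 244.0 level 237.3
27.375 [0.4622 0.1595 0.3706]
orange top 270.7728869601157 228.09630088861334 64
216 [100 101 101 103 101 101 101  98  86  75  63  64  65  65  70  88  99 102
 101 101 101  98  99 102 101  99]
217 [ 95  93  98 102 103 101 102  98  86  69  66  66  64  65  69  86 100 106
 103 103 101 100 101 103 101 101]
218 [73 77 82 92 94 95 96 91 82 68 67 64 62 65 70 82 90 95 90 95 95 91 94 94
 96 92]
219 [65 66 72 71 75 76 74 74 70 67 67 64 68 67 66 70 71 75 74 74 75 71 74 72
 75 71]
220 [67 64 65 65 67 66 66 66 67 66 66 67 70 69 68 66 66 64 65 65 66 63 67 67
 65 64]
221 [65 63 66 66 67 67 63 65 62 64 58 65 75 75 70 61 60 68 68 67 65 65 65 65
 67 65]
222 [65 65 64 65 65 65 67 67 62 56 52 61 74 79 69 58 60 64 64 67 67 66 64 67
 68 65]
223 [65 68 65 66 67 62 66 64 62 60 53 62 77 80 66 55 60 67 67 64 66 67 62 64
 64 67]
224 [79 81 79 80 79 78 79 81 76 69 64 69 75 75 72 71 78 76 73 69 65 67 67 64
 70 70]
225 [108 107 110 109 111 110 108 106  98  93  83  81  83  82  84  90 100  94
  88  82  79  78  78  76  76  85]
226 [131
[... 1210 characters left out ...]
6]
237 [96 93 97 96 97 94 95 92 80 60 63 76 85 75 65 72 86 95 96 97 98 95 96 94
 97 97]
238 [94 94 96 95 94 93 94 92 83 70 71 72 71 64 67 76 88 96 94 94 96 97 96 95
 96 97]
239 [95 95 93 94 96 95 97 95 93 91 90 89 90 92 89 93 93 97 95 96 97 96 96 97
 95 96]
240 [ 97  94  95  98 100  97  95  98  99  98  98  98  97  99  96  97  95  96
  98  97  94  95  95  96  95  98]
241 [ 92  93  92  98 101 100 101  98 101 103 100 101  99 100  99 100 100  97
  95  96  96  96  95  96  95  96]
edge proj (np.float64(270.7012078057943), np.float64(228.4581086445989)) saddle roof/tab proj (np.float64(270.8686710622963), np.float64(227.6404304600131)) (np.float64(271.1190324617023), np.float64(226.47150057531584))
```

View pics/b7.png

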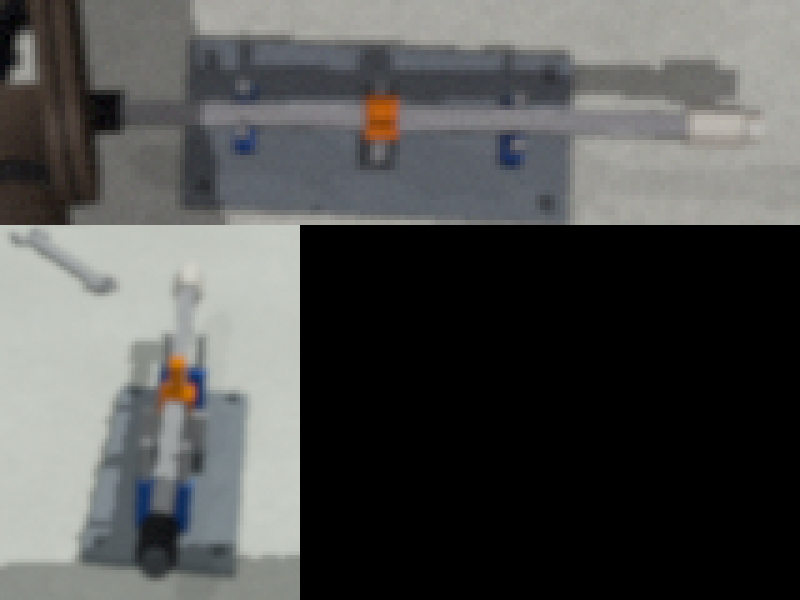

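The saddle (270.77) sits over the blade (about 270.5, plus 0.2 px of parallax), within about 0.3 mm. I'll settle for a second, re-check that it's level, then hand in.

send_rows(
  moves="0 0 0 0.4 0 0 -0.3; 0 0 0 0.6 0 0 -0.3; 0 0 0 0.6 0 0 -0.3; 0 0 0 0.6 0 0 -0.3; 0 0 0 0.6 0 0 -0.3; 0 0 0 0.6 0 0 -0.3; 0 0 0 0.6 0 0 -0.3; 0 0 0 0.6 0 0 -0.3; 0 0 0 0.6 0 0 -0.3; 0 0 0 0.6 0 0 -0.3; 0 0 0 0.6 0 0 -0.3; 0 0 0 0.6 0 0 -0.3",
)

```text
time: 28.98
eef_pos: [0.4705, 0.2795, 0.3733]
tcp_rot: [0.729, 0.684, -0.0, -0.0]
contact_force: [-0.1, 0.4, -0.7]
opening: 0.347
finger_force: 0.0
```

```bash
for i in 1 2 3; do python3 chk.py .168; done
python3 - <<'E'
from loc import *
# black end left edge in the top view -> y at axis height
g=t["image"].max(2).astype(float); 
for r in(225,226,227): print(g[r,198:224].astype(int))
for r in range(228,242): print(r,s["image"].max(2)[r,282:302])
E
```

```text
bottom rows [235, 235, 236, 236, 237, 238, 238, 238] pred tipped 244.0 level 237.3
29.025 [0.4705 0.2794 0.3733]
bottom rows [235, 235, 236, 236, 237, 238, 238, 238] pred tipped 244.0 level 237.3
29.075 [0.4705 0.2794 0.3733]
bottom rows [235, 235, 236, 236, 237, 238, 238, 238] pred tipped 244.0 level 237.3
29.125 [0.4706 0.2794 0.3733]
[109 108 109 111 108 108  94  63  42  40  28  15  17  15  11   8   4   1
  16  14  31  67  96 102 102 108]
[107 107 110 112 110 108  89  61  38  36  22  15  16  14  15  18  15  14
  16  14  30  60  85  92  89  97]
[108 109 111 110 109 105  89  56  44  37  25  16  12  18  13  15  15  13
  10  14  33  59  77  82  86  91]
228 [ 98  98  98  94  75  40  23  25  25  26  24  23  22  20  39  80 114 130
 135 136]
229 [ 98  98  98  93  76  42  27  26  30  30  29  25  24  26  42  87 119 133
 137 137]
230 [ 96  99  99  95  78  45  31  34  42  43  40  34  25  22  46  91 123 134
 137 137]
231 [ 97  97  97  88  70  43  39  49  56  60  53  49  36  30  50  97 128 135
 135 137]
232 [ 98  96  94  85  62  41  46  56  59  60  57  54  44  35  50  98 131 136
 136 136]
233 [ 94  94  92  84  62  45  49  57  56  56  55  53  47  37  53  98 127 133
 133 131]
234 [ 88  87  88  81  64  48  49  52  53  52  54  52  48  38  56  92 117 121
 119 113]
235 [98 99 97 90 78 64 57 52 54 53 50 51 48 46 56 81 94 94 92 91]
236 [135 149 143 127 115 103  83  63  56  53  55  59  63  64  73  77  82  82
  81  79]
237 [170 188 185 172 166 156 134 100  76  67  64  82  95 103 105  99  95  93
  90  89]
238 [179 199 200 197 194 190 175 148 124 109  97 113 129 135 134 126 120 118
 116 110]
239 [176 196 200 196 190 188 182 171 157 142 129 132 141 143 141 136 132 131
 129 129]
240 [169 184 186 178 165 160 159 155 151 148 143 144 144 144 141 136 134 132
 132 132]
241 [152 157 158 154 149 146 145 144 145 146 147 147 146 146 141 135 133 133
 133 132]
```

```bash
python3 -c "
from plant import ctrl; print(ctrl.sign_off())"
```

```text
the job is handed in; nothing more can be done
None
```

The stem balances level on the knife edge, the orange saddle is astride it within about 0.3 mm of the edge in the top view, and I handed the job in at about 29 s; no verdict came back.

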